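Fit the capped drinking lid, then uncap it

TASK

Get the resident's drinking cup ready: pick up the spouted lid by its wide ribbed rim with the dust cap still on it, so that the spout stays covered while you handle it, push it fully home in the mouth of the two-handled cup and let go of it. Then lift the dust cap alone straight up off the spout, without disturbing the seated lid and with the cup left standing where it is, and finish still holding the cap in the gripper, about 10 cm above the lid. Leave the dropper bottles and the ceramic dish alone.

Things in the scene. Friction and masses are not known exactly. Their poses are not given: they have to be found in the camera images.
- cup: Two-handled white plastic drinking cup, loose, standing upright and open on the cart: 100 mm high, round, about 200 g. Origin: centre of its underside; z up its axis. The two loop handles stand out along its own +y and -y, to 67 mm from the axis, and lie 17 to 81 mm above its underside, so the top 19 mm of the outer wall is clear all round.
- cup_rim (a point): Centre of the cup's open mouth, level with its rim, 100 mm above the cup's origin. Mouth 65 mm outer, 60 mm inner diameter, wall 2.5 mm. The lid is home when the underside of its ribbed rim rests on the cup's rim: lid origin 90 mm above the cup's origin, on the same axis.
- mat: Thin off-white square drying mat, 130 x 130 mm, 4 mm thick, fixed flat on the cart; the capped lid stands on it. Origin: centre of its underside.
- lid: Grey plastic drinking lid (inner lid), loose, standing on the mat plug down, dust cap over its spout. Origin: centre of the plug's underside; z up its axis; round, yaw does not matter. About 65 g. Plug 57 mm in diameter, z = 0 to 10 mm, with a springy silicone seal swelling to 61 mm that grips the cup's bore: the lid does not drop in by its own weight, it has to be pushed down with about 3 to 8 N.
- lid_rim (a point): Centre of the lid's ribbed rim, on the lid's axis 17 mm above the lid's origin. The rim is the lid's widest part and the place to grip it: 68 mm in diameter, 14 mm high (z = 10 to 24 mm over the lid's origin).
- spout_tip (a point): Top of the lid's central drinking spout, hidden under the cap: on the lid's axis, 54 mm above the lid's origin. Spout 24 mm wide at its foot, 12 mm at the tip; round its foot a collar 47 mm in diameter, z = 24 to 29 mm over the lid's origin, centres the cap.
- cap: White plastic dust cap (outer lid), loose, a round closed dome over the spout, resting on the lid's rim: 55 mm outer, 50 mm inner diameter, 40 mm high, 30 g. Origin: centre of its open underside, 24 mm above the lid's origin when on; z up its axis. Not latched, 1.5 mm of play round the collar: it lifts off with its own weight; its underside must rise 30 mm to pass the spout's tip.
- cap_top (a point): Centre of the cap's closed top, 40 mm above the cap's origin, 64 mm above the lid's origin when on.
- tray: White plastic tray, 200 x 100 x 22 mm, fixed on the cart in the middle between the cup and the mat, holding the three dropper bottles. Origin: centre of its underside; long side along its x.
- bottle0: Amber dropper bottle with a black cap and rubber bulb, loose in the tray, 33 mm in diameter, 88 mm high. Origin: centre of its underside. To be left alone.
- bottle1: As bottle0.
- bottle2: As bottle0.
- dish: Small white ceramic dish (a bowl), loose on the cart in the middle, between the tray and the robot, 90 mm wide, 30 mm high. Origin: centre of its underside. To be left alone.
There are look-alikes about, which are no part of the job. Leave any blue look-alike of the cap alone.

How it is judged:
On the way:
1. the lid is pushed home in the cup with the dust cap still on it, and has been let go (z of lid in the frame of cup between 0.085 and 0.0925 m and horizontal distance between lid and cup below 0.003 m and angle between each of lid, cup's own z axis and vertical below 0.06 rad and distance of cup from where it was at the start of the episode below 0.04 m and z of cap in the frame of lid below 0.027 m and horizontal distance between cap and lid below 0.004 m and contact force between the fingers and lid below 0.1 N and contact force between the fingers and cap below 0.1 N), for 0.2 s.
At the end, for the whole second after the job is handed in: Lid home in the cup (at most 2.5 mm high, 3 mm sideways, 0.06 rad tilt); cup upright, within 40 mm of its start; gripper holds the cap still in the air, raised 60 to 200 mm off its seat, within 60 mm sideways of the lid, touching neither lid nor cup (z of lid in the frame of cup between 0.085 and 0.0925 m and horizontal distance between lid and cup below 0.003 m and angle between each of lid, cup's own z axis and vertical below 0.06 rad and distance of cup from where it was at the start of the episode below 0.04 m and z of cap in the frame of lid between 0.084 and 0.224 m and horizontal distance between cap and lid below 0.06 m and contact force between the fingers and cap above 0.5 N and contact force between cap and lid below 0.05 N and contact force between each of the arm, the fingers and lid below 0.1 N and contact force between the fingers and cup below 0.1 N and linear speed of cap below 0.03 m/s and linear speed of cup below 0.02 m/s); the arm keeps its last pose, push and grip.
It fails at once if the cap comes off the lid while the lid is not home in the cup (distance between cap and lid above 0.036 m and (z of lid in the frame of cup above 0.094 m or horizontal distance between lid and cup above 0.005 m)).
It fails at once if the cup is tipped over or shoved away (angle between cup's own z axis and vertical above 0.35 rad or distance of cup from where it was at the start of the episode above 0.06 m).
It fails at once if a dropper bottle or the dish is disturbed (distance of any of bottle0, bottle1, bottle2, dish from where it was at the start of the episode above 0.03 m or angle between any of bottle0, bottle1, bottle2, dish's own z axis and vertical above 0.4 rad).
It also fails if it takes over 53 s, if anything falls off the work surface, if the arm or the gripper's body presses on something with over 40 N, if the wrist force passes 120 N, or if a joint passes its speed limit or range.

ROBOT

A 7-joint arm with a two-finger parallel gripper is mounted at the origin on the work surface. World frame = base frame: x ahead of the robot, y to its left, z up, the work surface at z = 0. Lengths are in m, angles in rad, forces in N, time in s.
With the tool pointing down it reaches from about 0.35 to 0.9 m from the base axis. Payload 8.1 kg.
Tool frame: the origin (TCP) lies midway between the tips of the shut fingers; the grasp point (between the pads) lies 19 mm behind it; z points along the fingers, y is the line along which they close (so a half turn about z gives the same grasp; the last joint's range is limited). The gripper opens to 92 mm and grips with 3 to 60 N. Pads are 19 mm wide; open, the fingers measure 130 mm over their backs; the gripper's body (75 mm by 190 mm) begins 47 mm behind the grasp point.
Start: joints at [1.224, 0.434, 0.025, 1.573, -0.012, 1.134, -0.075], TCP at [0.151, -0.607, 0.227] pointing down, gripper open.
Joint ranges: [-2.62, 2.62], [-0.44, 2.09], [-1.27, 1.32], [0.08, 2.57], [-1.32, 4.46], [0.12, 2], [-2.74, 2.74]. Speed limits (rad/s): [2.22, 2.22, 3.01, 3.01, 3.14, 3.14, 3.14].

INTERFACE

Orientations are given as a rotation vector (axis times angle).
In Python, from cell import arm gives the robot as it stands.
- The arm moves only by the tool send_rows, never from a script. Its argument "increments" is a list of rows, each a list of 3 entries, a list of its own where there are three numbers: the finger opening in cm, from 0 to 9.18, then the shift along the tool's x, y, z in cm, then the turn, a rotation vector about the tool's x, y, z in rad. A call has 1 to 5 rows; each row shifts and turns the commanded pose from where the row before left it, along the tool's axes as they then stand; what a row does not reach is not made up. A row lasts 1/10 s, in which the tool goes at most 50 mm and 8.59 degrees, less where a joint would pass 70% of its speed; a pose out of reach is approached as far as the arm can. A call is refused whole if a number of a shift passes 5 or a number of a turn 0.15, either way. A call with a gripper value outside its range is refused whole. The fingers move at their own pace and stop on an object; "force" is the grip in N (left out, the last holds). Time passes only in rows, so rows that do not move let the fingers close. It gives the time, the measured TCP pose, the force, the opening and the grip force at its end, in the units of the state.
- arm.observe(): the state, without advancing time (a new reading comes with each control period).
- arm.get_image(name): name is "side" or "top"; returns the picture (420x560x3 uint8, red, green, blue); there is no depth.
- arm.camera_params(name): a dict with "camera_matrix" (3x3 intrinsics, pixels), "k1" (the pictures are not rectified: a ray, as slopes to the right and down, at radius r is drawn at 1 + k1 r^2 times it, then the intrinsics apply), "R" (3x3) and "t" (3): a world point X has camera coordinates R X + t. Camera axes: x right, y down, z forward; pixel columns grow to the right and rows downward; lengths in m; the calibration is good to about 2 mm. A picture is of the moment at which its call begins. camera_params takes no time and is no camera call.
- arm.sign_off(): hands the job in; it is judged then, once.
The state is a dict: "clock": time; "joints": joint angles; "dq": joint speeds; "joint_efforts": joint torques, N m; "position": TCP position; "ee_rot": TCP orientation; "force": force on the tool from outside, world axes, zero at the start; "ft_torque": the same for the moment, N m; "width": opening from 0.0 (shut) to 1.0 (fully open); "gripper_force": force on a finger pad.
Only numpy, scipy, OpenCV 4.12 (cv2) and the standard library are available. Lean on these libraries where they do the work, as an engineer would, in place of code of your own. Each camera call takes 0.05 s, during which the arm holds its last target. There are 200 camera calls.

## Working session

There is one attempt and no reset: what is moved stays moved. The work goes in short steps, Python scripts to look and compute and a tool call to move; the robot and the scene stay as the last step left them, time stands still between calls to the robot, and variables do not carry over. Pictures are saved under pics/ and viewed, at most 10 in all, crops included, and the job is handed in when it is done.

Besides the shell and the picture viewer there is one more tool, called after "Request:" by a JSON object that holds its "fn" and its "kwargs". send_rows: Moves the arm, as the interface text tells. Its arguments: {"type":"object","properties":{"increments":{"type":"array"},"force":{"type":"number"}},"required":["increments"]}

```bash
mkdir -p pics; cat > h.py <<'E'
import numpy as np, cv2
from cell import arm
def snap(n,f):
    im=np.array(arm.get_image(n)); cv2.imwrite(f'pics/{f}.png',im[:,:,::-1]); return im
def ray(n,u,v):
    c=arm.camera_params(n); K=np.array(c["camera_matrix"],float); R=np.array(c["R"]);t=np.array(c["t"])
    p=cv2.undistortPoints(np.array([[[u,v]]],float),K,np.array([c["k1"],0,0,0,0.]))[0,0]
    d=R.T@np.array([p[0],p[1],1]); return -R.T@t,d/np.linalg.norm(d)
def onz(n,u,v,z):
    o,d=ray(n,u,v); return o+d*(z-o[2])/d[2]
def proj(n,X):
    c=arm.camera_params(n); K=np.array(c["camera_matrix"],float); R=np.array(c["R"])
    return cv2.projectPoints(np.array([X],float),cv2.Rodrigues(R)[0],np.array(c["t"],float),K,np.array([c["k1"],0,0,0,0.]))[0][0,0]
E
python3 - <<'E'
from h import *
a=snap("side","s0");b=snap("top","t0")
for n in("side","top"):
    o,d=ray(n,280,210);print(n,o,d)
print(arm.observe())
E
```

```text
side [0.42841679 1.10067212 0.67440526] [ 0.07122965 -0.87793641 -0.47344905]
top [0.42677882 0.01364895 0.98972538] [ 0.1336472   0.01606474 -0.99089876]
{'clock': 0.1, 'joints': array([ 1.22442561,  0.4351486 ,  0.02495689,  1.57395932, -0.01158243,
        1.13400971, -0.07510163]), 'dq': array([ 1.02330808e-03, -6.39979144e-04, -5.62512801e-04, -3.23257844e-03,
       -4.32921150e-04,  5.73026533e-04,  3.96937083e-05]), 'joint_efforts': array([ 2.07734054e-03, -6.69127464e+01,  9.87338796e-01, -3.15149295e+01,
       -6.05388754e-02,  3.73910903e-02,  2.31322076e-06]), 'position': array([ 0.15070051, -0.60610798,  0.22604428]), 'ee_rot': array([-3.11695763e+00, -3.81728230e-01,  4.72294607e-04]), 'force': array([ 0.59218729,  0.42562039, -0.6066556 ]), 'ft_torque': array([0.00606464, 0.02997846, 0.01316876]), 'gripper_force': 0.0, 'width': 1.001728354362162}
```

View pics/s0.png

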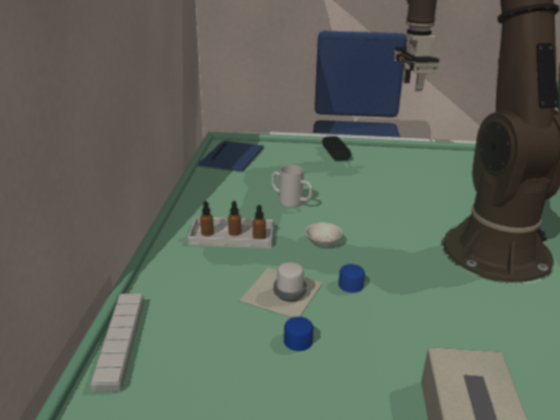

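View pics/t0.png

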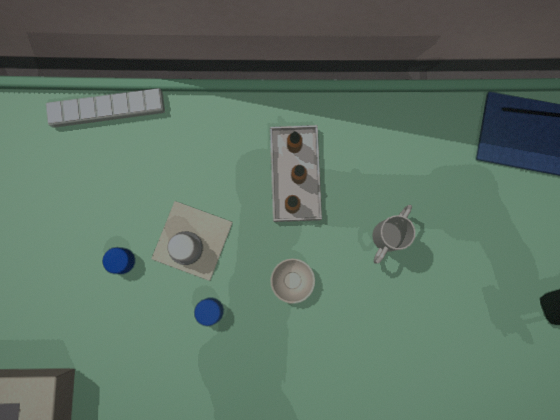

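The top view shows the capped lid at (184,247) on the mat at about (193,240), and the two-handled cup at (394,233). The blue look-alike caps are at (118,260) and (208,312). The white dome on the grey rim on the mat fits the description. I'll confirm this in an enlarged crop and measure.

```bash
python3 - <<'E'
from h import *
b=cv2.imread('pics/t0.png');s=cv2.imread('pics/s0.png')
A=cv2.resize(b[195:295,130:240],None,fx=3.6,fy=3.6,interpolation=cv2.INTER_CUBIC)
B=cv2.resize(b[183:283,340:450],None,fx=3.6,fy=3.6,interpolation=cv2.INTER_CUBIC)
C=cv2.resize(s[240:320,235:345],None,fx=3.6,fy=3.0,interpolation=cv2.INTER_CUBIC)
D=cv2.resize(s[150:230,235:345],None,fx=3.6,fy=3.0,interpolation=cv2.INTER_CUBIC)
cv2.imwrite('pics/crop.png',np.vstack([np.hstack([A,B])[:,:800],np.hstack([C,D])[:,:800]]))
g=b.astype(int)
for z,uv in ((.068,(182,246)),(.028,(186,248)),(.004,(193,240)),(.1,(396,232)),(.04,(118,260)),(.04,(208,312)),(.088,(292,204)),(.03,(293,281))): print(uv,z,onz("top",*uv,z).round(4))
for p in ((182,246),(178,250),(200,250),(160,240),(398,230)): print(p,b[p[1],p[0]])
E
```

```text
(182, 246) 0.068 [0.4796 0.2186 0.068 ]
(186, 248) 0.028 [0.4778 0.2192 0.028 ]
(193, 240) 0.004 [0.4958 0.2104 0.004 ]
(396, 232) 0.1 [ 0.506  -0.1904  0.1   ]
(118, 260) 0.04 [0.4531 0.3501 0.04  ]
(208, 312) 0.04 [0.3519 0.1692 0.04  ]
(292, 204) 0.088 [0.5602 0.0052 0.088 ]
(293, 281) 0.03 [0.4125 0.0021 0.03  ]
(182, 246) [148 148 143]
(178, 250) [148 148 145]
(200, 250) [70 72 69]
(160, 240) [128 141 143]
(398, 230) [ 98 102 103]
```

View pics/crop.png

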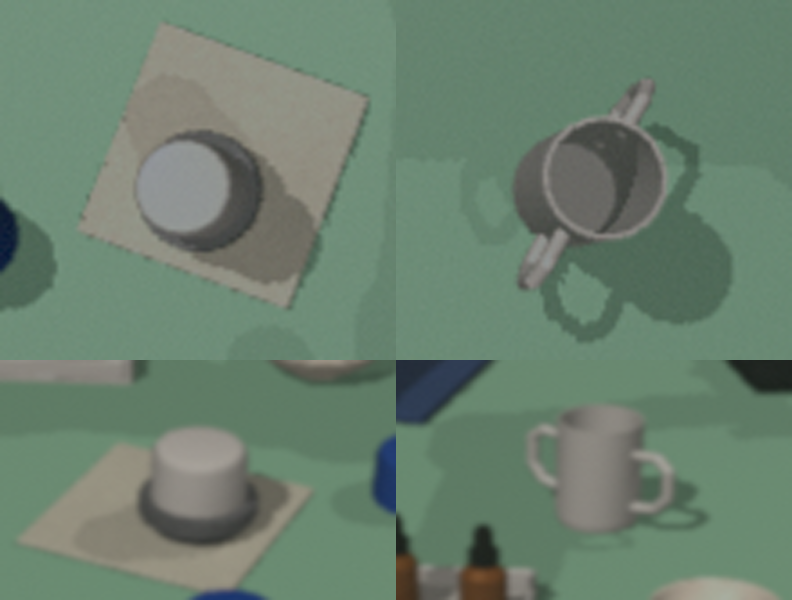

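The crop confirms it. The white dome with the grey ribbed rim is on the mat (cap top at about (180.5,247), rim at about (186,248)), and the open two-handled cup has its mouth at about (397.5,232). Next I'll fit the circles.

```bash
cat >> h.py <<'E'
def edgefit(n,im,cx,cy,r0,r1,z,sign,angs=np.arange(0,360,4)):
    """radial edge of sign (+1 brighter outward) nearest strongest; back-project onto z, fit circle"""
    g=cv2.GaussianBlur(cv2.cvtColor(im,cv2.COLOR_RGB2GRAY).astype(np.float32),(0,0),.8)
    rr=np.arange(r0,r1,.1);P=[]
    for a in np.radians(angs):
        u=(cx+rr*np.cos(a)).astype(np.float32);v=(cy+rr*np.sin(a)).astype(np.float32)
        d=sign*np.gradient(cv2.remap(g,u[None],v[None],cv2.INTER_LINEAR)[0])
        k=d.argmax(); P.append(onz(n,float(u[k]),float(v[k]),z)[:2])
    P=np.array(P);m=np.ones(len(P),bool)
    for _ in range(4):
        A=np.c_[2*P[m],np.ones(m.sum())];s=np.linalg.lstsq(A,(P[m]**2).sum(1),rcond=None)[0]
        R=np.sqrt(s[2]+s[0]**2+s[1]**2);e=abs(np.hypot(*(P-s[:2]).T)-R);m=e<max(.0015,1.5*np.median(e))
    return s[:2].round(4),round(2000*R,1),m.sum()
E
python3 - <<'E'
from h import *
b=cv2.imread('pics/t0.png')[:,:,::-1].copy();s=cv2.imread('pics/s0.png')[:,:,::-1].copy()
print('captop',edgefit("top",b,180.5,247,10,16,.068,-1))
print('rim',edgefit("top",b,186,248,13,20,.028,1,np.arange(-70,100,4)))
print('mouth',edgefit("top",b,397.5,232,14,20,.1,-1))
print('mouthin',edgefit("top",b,397.5,232,12,18,.1,1))
# side triangulate check
for n,uv,z in(("side",(290,267.5),.068),("side",(291.5,170),.1)):print(n,onz(n,*uv,z).round(4))
E
```

```text
captop (array([0.4786, 0.2209]), np.float64(48.4), np.int64(87))
rim (array([0.4787, 0.2193]), np.float64(68.3), np.int64(40))
mouth (array([ 0.5068, -0.1941]), np.float64(66.8), np.int64(80))
mouthin (array([ 0.5067, -0.1937]), np.float64(57.7), np.int64(90))
side [0.4778 0.2174 0.068 ]
side [ 0.5045 -0.1924  0.1   ]
```

Request:
{"fn": "send_rows", "kwargs": {"increments": [[9.18,[0,0,0],[0,0,0.122]],[9.18,[0,0,0],[0,0,0.122]],[9.18,[4,0,0],[0,0,0]],[9.18,[4,-3,0],[0,0,0]],[9.18,[4,-3,0],[0,0,0]]], "force": 20}}

```text
clock: 0.6
position: [0.2717, -0.5459, 0.226]
ee_rot: [-3.141, 0.003, 0.001]
force: [0.4, -0.6, 0.3]
width: 1.0
gripper_force: 0.0
```

Request:
{"fn": "send_rows", "kwargs": {"increments": [[9.18,[4,-3,0],[0,0,0]],[9.18,[4,-3,0],[0,0,0]],[9.18,[4,-3,0],[0,0,0]],[9.18,[3,-4,0],[0,0,0]],[9.18,[3,-4,0],[0,0,0]]]}}

```text
clock: 1.1
position: [0.452, -0.3748, 0.2263]
ee_rot: [-3.141, 0.0, 0.001]
force: [1.6, -0.5, -0.4]
width: 0.998
gripper_force: 0.0
```

Request:
{"fn": "send_rows", "kwargs": {"increments": [[9.18,[1,-4,0],[0,0,0]],[9.18,[1,-4,0],[0,0,0]],[9.18,[0.5,-4,0],[0,0,0]],[9.18,[0,-4,0],[0,0,0]],[9.18,[0,-4,0],[0,0,0]]]}}

```text
clock: 1.6
position: [0.4757, -0.1749, 0.2264]
ee_rot: [-3.142, -0.0, 0.001]
force: [-0.0, 0.0, 0.7]
width: 1.001
gripper_force: 0.0
```

Request:
{"fn": "send_rows", "kwargs": {"increments": [[9.18,[0,-4,0],[0,0,0]],[9.18,[0,-4,0],[0,0,0]],[9.18,[0,-4,0],[0,0,0]],[9.18,[0,-4,0],[0,0,0]],[9.18,[0,-4,0],[0,0,0]]]}}

```text
clock: 2.1
position: [0.4755, 0.0249, 0.2266]
ee_rot: [3.141, -0.001, -0.0]
force: [0.7, -0.3, 1.0]
width: 1.0
gripper_force: 0.0
```

Request:
{"fn": "send_rows", "kwargs": {"increments": [[9.18,[0.3,-4,0],[0,0,0]],[9.18,[0,-4,0],[0,0,0]],[9.18,[0,-4,0],[0,0,0]],[9.18,[0,-4,0],[0,0,0]],[9.18,[0,-3.5,0],[0,0,0]]]}}

```text
clock: 2.6
position: [0.4785, 0.2204, 0.2265]
ee_rot: [-3.142, -0.001, 0.001]
force: [-0.0, 0.2, 0.3]
width: 1.004
gripper_force: 0.0
```

Request:
{"fn": "send_rows", "kwargs": {"increments": [[9.18,[0,0,3],[0,0,0]],[9.18,[0,0,3],[0,0,0]],[9.18,[0,0,3],[0,0,0]],[9.18,[0,0,2.5],[0,0,0]],[9.18,[0,0,0],[0,0,0]]]}}

```text
clock: 3.1
position: [0.4768, 0.217, 0.1086]
ee_rot: [3.139, -0.0, -0.009]
force: [0.1, -0.3, 0.2]
width: 0.999
gripper_force: 0.0
```

```bash
python3 - <<'E'
from h import *
a=snap("side","s1");b=snap("top","t1")
A=cv2.resize(b[195:295,130:240],None,fx=3.6,fy=4,interpolation=cv2.INTER_CUBIC)
C=cv2.resize(a[220:320,235:345],None,fx=3.6,fy=4,interpolation=cv2.INTER_CUBIC)
cv2.imwrite('pics/c1.png',np.hstack([A,C])[:,:,::-1]);print(arm.observe()["position"],arm.observe()["ee_rot"])
E
```

```text
[0.47893257 0.21839031 0.11187423] [ 3.14125071e+00 -2.84289773e-04 -1.46446864e-03]
```

View pics/c1.png

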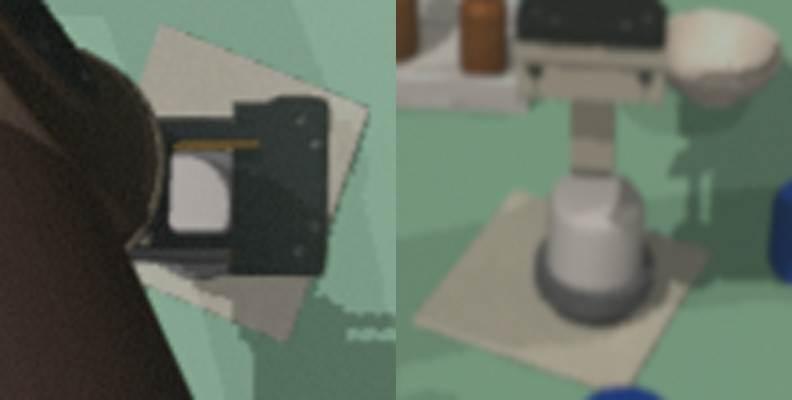

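The tool is centred over the lid. In the side crop the near finger is at x≈593 px and the lid axis at about 597 px. I'll check whether perspective explains that offset.

```bash
python3 - <<'E'
from h import *
a=cv2.imread('pics/s1.png')[:,:,::-1].astype(int)
p=lambda X:proj("side",X).round(2)
print('finger exp',p([.4789,.218+.058,.125]),p([.4789,.218+.058,.112]),'cap exp',p([.4787,.247,.05]),'rim',p([.4787,.2197+.034,.02]))
g=cv2.GaussianBlur(a.sum(2).astype(np.float32),(0,0),.6)
def edges(v,c,w):
    d=np.gradient(g[v]);
    def pk(lo,hi):
        s=np.abs(d[lo:hi]);w=s**2;return (w*np.arange(lo,hi)).sum()/w.sum()
    return round(pk(c-w-3,c-w+4),2),round(pk(c+w-3,c+w+4),2)
for v in(248,252,256,260):e=edges(v,289,6);print(v,e,sum(e)/2)
for v in(276,280,284):e=edges(v,290,13);print(v,e,sum(e)/2)
E
```

```text
finger exp [287.88 259.9 ] [287.72 265.68] cap exp [288.22 283.4 ] rim [287.61 297.56]
248 (np.float64(282.94), np.float64(295.59)) 289.265
252 (np.float64(282.9), np.float64(295.73)) 289.315
256 (np.float64(283.03), np.float64(296.17)) 289.6
260 (np.float64(282.9), np.float64(296.04)) 289.47
276 (np.float64(278.39), np.float64(302.03)) 290.21
280 (np.float64(276.52), np.float64(301.75)) 289.135
284 (np.float64(276.55), np.float64(302.56)) 289.555
```

The finger and cap share the same camera bias of about 1.3 px, so they agree to about 0.4 mm. Descending.

Request:
{"fn": "send_rows", "kwargs": {"increments": [[9.18,[0,-0.1,2.5],[0,0,0]],[9.18,[0,0,2.5],[0,0,0]],[9.18,[0,0,2.5],[0,0,0]],[9.18,[0,0,2],[0,0,0]],[9.18,[0,0,0],[0,0,0]]]}}

```text
clock: 3.7
position: [0.4788, 0.2191, 0.0162]
ee_rot: [3.141, -0.001, -0.002]
force: [-0.5, -0.3, 0.5]
width: 1.004
gripper_force: 0.0
```

Request:
{"fn": "send_rows", "kwargs": {"increments": [[9.18,[0,0,0.4],[0,0,0]],[9.18,[0,0,0.3],[0,0,0]],[9.18,[0,0,0],[0,0,0]],[9.18,[0,0,0],[0,0,0]]]}}

```text
clock: 4.1
position: [0.4795, 0.2196, 0.0105]
ee_rot: [-3.141, 0.001, -0.002]
force: [-0.0, 0.3, -0.6]
width: 0.999
gripper_force: 0.0
```

Request:
{"fn": "send_rows", "kwargs": {"increments": [[9.18,[0,0,0.3],[0,0,0]],[7.5,[0,0,0],[0,0,0]],[6,[0,0,0],[0,0,0]],[6,[0,0,0],[0,0,0]],[6,[0,0,0],[0,0,0]]], "force": 20}}

```text
clock: 4.6
position: [0.4791, 0.2194, 0.0067]
ee_rot: [-3.142, 0.0, 0.0]
force: [-0.2, 0.4, -0.2]
width: 0.732
gripper_force: 20.0
```

Request:
{"fn": "send_rows", "kwargs": {"increments": [[6,[0,0,0],[0,0,0]],[6,[0,0,0],[0,0,0]],[6,[0,0,0],[0,0,0]],[6,[0,0,0],[0,0,0]],[6,[0,0,0],[0,0,0]]]}}

```text
clock: 5.1
position: [0.4791, 0.2194, 0.0067]
ee_rot: [-3.142, 0.0, -0.0]
force: [-0.0, 0.5, 0.3]
width: 0.731
gripper_force: 20.0
```

Request:
{"fn": "send_rows", "kwargs": {"increments": [[6,[0,0,-0.5],[0,0,0]],[6,[0,0,-1.5],[0,0,0]],[6,[0,0,-2],[0,0,0]],[6,[0,0,-2],[0,0,0]],[6,[0,0,-2],[0,0,0]]]}}

```text
clock: 5.6
position: [0.4789, 0.2192, 0.0877]
ee_rot: [3.141, -0.001, -0.0]
force: [1.2, 0.7, 0.5]
width: 0.734
gripper_force: 20.0
```

Request:
{"fn": "send_rows", "kwargs": {"increments": [[6,[0,0,-2],[0,0,0]],[6,[0,0,-2],[0,0,0]],[6,[0,0,-2],[0,0,0]],[6,[0,0,-2],[0,0,0]],[6,[0,0,-1],[0,0,0]]]}}

```text
clock: 6.1
position: [0.4795, 0.2196, 0.1786]
ee_rot: [-3.141, 0.001, -0.003]
force: [0.3, 0.9, -0.7]
width: 0.735
gripper_force: 20.0
```

Request:
{"fn": "send_rows", "kwargs": {"increments": [[6,[0,0.5,0],[0,0,0]],[6,[0.2,1,0],[0,0,0]],[6,[0.2,1.5,0],[0,0,0]],[6,[0.2,2,0],[0,0,0]],[6,[0.2,2,0],[0,0,0]]]}}

```text
clock: 6.6
position: [0.4864, 0.1474, 0.1753]
ee_rot: [3.14, -0.001, -0.004]
force: [0.5, -0.3, -0.7]
width: 0.736
gripper_force: 20.0
```

Request:
{"fn": "send_rows", "kwargs": {"increments": [[6,[0.2,2,0],[0,0,0]],[6,[0.2,2,0],[0,0,0]],[6,[0.2,2,0],[0,0,0]],[6,[0.2,2,0],[0,0,0]],[6,[0.2,2,0],[0,0,0]]]}}

```text
clock: 7.1
position: [0.4961, 0.0472, 0.1754]
ee_rot: [3.141, -0.002, -0.004]
force: [-0.2, -0.2, -0.9]
width: 0.732
gripper_force: 20.0
```

Request:
{"fn": "send_rows", "kwargs": {"increments": [[6,[0.2,2,0],[0,0,0]],[6,[0.2,2,0],[0,0,0]],[6,[0.2,2,0],[0,0,0]],[6,[0.2,2,0],[0,0,0]],[6,[0.2,2,0],[0,0,0]]]}}

```text
clock: 7.6
position: [0.5058, -0.0526, 0.1754]
ee_rot: [3.141, -0.002, -0.004]
force: [0.1, -0.2, -1.6]
width: 0.733
gripper_force: 20.0
```

Request:
{"fn": "send_rows", "kwargs": {"increments": [[6,[0,2,0],[0,0,0]],[6,[0,2,0],[0,0,0]],[6,[0,2,0],[0,0,0]],[6,[0,2,0],[0,0,0]],[6,[0,2,0],[0,0,0]]]}}

```text
clock: 8.1
position: [0.5055, -0.1524, 0.1753]
ee_rot: [-3.141, 0.002, 0.004]
force: [0.5, -0.9, -0.9]
width: 0.734
gripper_force: 20.0
```

Request:
{"fn": "send_rows", "kwargs": {"increments": [[6,[0,2,0],[0,0,0]],[6,[0,1.5,0],[0,0,0]],[6,[0,0.7,0],[0,0,0]],[6,[0,0,1],[0,0,0]],[6,[0,0,2],[0,0,0]]]}}

```text
clock: 8.6
position: [0.5078, -0.1921, 0.1468]
ee_rot: [3.141, 0.0, 0.004]
force: [-0.2, -0.2, -1.5]
width: 0.736
gripper_force: 20.0
```

Request:
{"fn": "send_rows", "kwargs": {"increments": [[6,[0,0,1.5],[0,0,0]],[6,[0,0,0],[0,0,0]],[6,[0,0,0],[0,0,0]]]}}

```text
clock: 8.9
position: [0.5068, -0.1916, 0.1314]
ee_rot: [-3.141, -0.001, 0.001]
force: [-0.0, -1.0, 0.1]
width: 0.735
gripper_force: 20.0
```

```bash
python3 - <<'E'
from h import *
a=snap("side","s2");b=snap("top","t2")
A=cv2.resize(b[180:280,340:450],None,fx=3.6,fy=5,interpolation=cv2.INTER_CUBIC)
C=cv2.resize(a[120:220,240:340],None,fx=4,fy=5,interpolation=cv2.INTER_CUBIC)
cv2.imwrite('pics/c2.png',np.hstack([A,C])[:,:,::-1]);o=arm.observe();print(o["position"],o["ee_rot"])
p=o["position"]
for X in ([.5067,-.194+.0325,.09],[p[0],p[1]+.034,p[2]+.014],[p[0],p[1]+.0275,p[2]+.05]):print(proj("side",X).round(2))
E
```

```text
[ 0.50749349 -0.19225101  0.1323204 ] [3.14148265e+00 5.19626187e-04 1.53425938e-03]
[289.73 178.21]
[289.86 158.79]
[290.39 144.72]
```

View pics/c2.png

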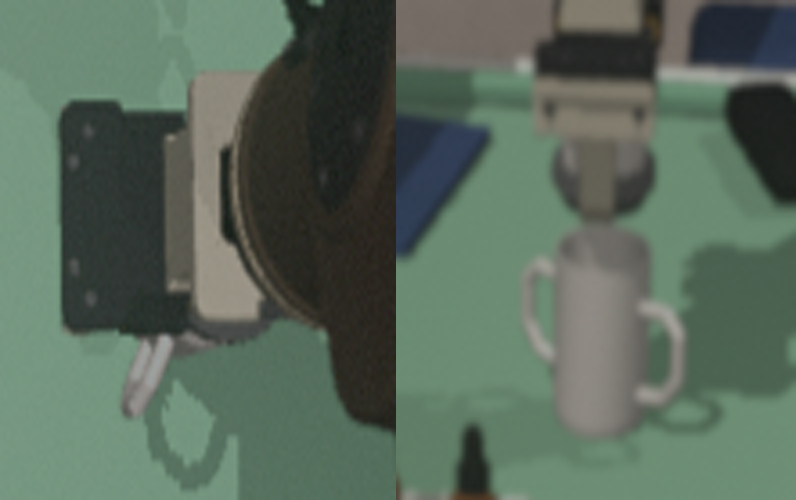

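In the side crop the lid spans roughly 550–655 and the cup mouth 555–650, so both centre near 602. Now the sub-pixel edges.

```bash
python3 - <<'E'
from h import *
a=cv2.imread('pics/s2.png')[:,:,::-1].astype(np.float32)
sat=cv2.GaussianBlur(a[:,:,1]-a[:,:,0],(0,0),.6)
def edges(v,c,w,g):
    d=np.gradient(g[v])
    def pk(lo,hi):
        s=np.abs(d[lo:hi])**2;return (s*np.arange(lo,hi)).sum()/s.sum()
    return round(pk(int(c-w-4),int(c-w+5)),2),round(pk(int(c+w-4),int(c+w+5)),2)
for n,vs,w in(('lid',range(152,158),12),('cup',range(169,180,2),12)):
    for v in vs:e=edges(v,290,w,sat);print(n,v,e,round(sum(e)/2,2))
fin=cv2.GaussianBlur(a[:,:,0],(0,0),.5)
for v in(152,154,156,158):e=edges(v,289,5,fin);print('fin',v,e,round(sum(e)/2,2))
p=arm.observe()["position"]
print(proj("side",[p[0],p[1]+.04,p[2]+.014]),proj("side",[p[0],p[1]+.034,p[2]+.014]),proj("side",[p[0]+.001,p[1]+.034,p[2]+.014]))
E
```

```text
lid 152 (np.float64(278.87), np.float64(304.01)) 291.44
lid 153 (np.float64(278.65), np.float64(304.12)) 291.38
lid 154 (np.float64(278.53), np.float64(304.17)) 291.35
lid 155 (np.float64(278.68), np.float64(304.16)) 291.42
lid 156 (np.float64(279.09), np.float64(304.04)) 291.56
lid 157 (np.float64(279.76), np.float64(303.62)) 291.69
cup 169 (np.float64(279.58), np.float64(302.97)) 291.27
cup 171 (np.float64(277.97), np.float64(303.31)) 290.64
cup 173 (np.float64(275.66), np.float64(303.27)) 289.47
cup 175 (np.float64(276.76), np.float64(303.11)) 289.94
cup 177 (np.float64(277.1), np.float64(303.06)) 290.08
cup 179 (np.float64(277.16), np.float64(303.27)) 290.22
fin 152 (np.float64(282.02), np.float64(295.33)) 288.67
fin 154 (np.float64(282.51), np.float64(296.77)) 289.64
fin 156 (np.float64(283.98), np.float64(294.22)) 289.1
fin 158 (np.float64(282.76), np.float64(294.05)) 288.4
[289.69214267 159.6925755 ] [289.86295267 158.78882042] [289.47456358 158.77025369]
```

Request:
{"fn": "send_rows", "kwargs": {"increments": [[6,[0,0.15,0.8],[0,0,0]],[6,[0,0,1],[0,0,0]],[6,[0,0,0.7],[0,0,0]],[6,[0,0,0],[0,0,0]],[6,[0,0,0],[0,0,0]]]}}

```text
clock: 9.5
position: [0.5068, -0.194, 0.1064]
ee_rot: [-3.141, 0.0, 0.001]
force: [1.1, 0.1, -0.8]
width: 0.733
gripper_force: 20.0
```

Request:
{"fn": "send_rows", "kwargs": {"increments": [[6,[0,0,0.2],[0,0,0]],[6,[0,0,0.2],[0,0,0]],[6,[0,0,0],[0,0,0]]]}}

```text
clock: 9.8
position: [0.5069, -0.1941, 0.1026]
ee_rot: [3.142, -0.0, -0.0]
force: [-0.1, -0.4, -0.4]
width: 0.735
gripper_force: 20.0
```

Request:
{"fn": "send_rows", "kwargs": {"increments": [[6,[0,0,0.15],[0,0,0]],[6,[0,0,0.15],[0,0,0]],[6,[0,0,0],[0,0,0]]]}}

```text
clock: 10.1
position: [0.5068, -0.1941, 0.0995]
ee_rot: [-3.142, 0.0, 0.001]
force: [0.2, 0.8, -1.0]
width: 0.734
gripper_force: 20.0
```

Request:
{"fn": "send_rows", "kwargs": {"increments": [[6,[0,0,0.15],[0,0,0]],[6,[0,0,0.15],[0,0,0]],[6,[0,0,0],[0,0,0]]]}}

```text
clock: 10.4
position: [0.5069, -0.194, 0.0966]
ee_rot: [-3.141, 0.0, 0.0]
force: [0.2, 0.5, -1.4]
width: 0.733
gripper_force: 20.0
```

Request:
{"fn": "send_rows", "kwargs": {"increments": [[6,[0,0,0.15],[0,0,0]],[6,[0,0,0.15],[0,0,0]],[6,[0,0,0],[0,0,0]]]}}

```text
clock: 10.7
position: [0.5068, -0.1941, 0.0934]
ee_rot: [-3.141, 0.0, 0.001]
force: [-0.3, 0.3, -0.6]
width: 0.733
gripper_force: 20.0
```

Request:
{"fn": "send_rows", "kwargs": {"increments": [[6,[0,0,0.1],[0,0,0]],[6,[0,0,0],[0,0,0]]]}}

```text
clock: 10.9
position: [0.507, -0.194, 0.0928]
ee_rot: [-3.142, 0.0, 0.0]
force: [-0.8, 1.1, 2.3]
width: 0.735
gripper_force: 20.0
```

Request:
{"fn": "send_rows", "kwargs": {"increments": [[6,[0,0,0.1],[0,0,0]],[6,[0,0,0],[0,0,0]]]}}

```text
clock: 11.1
position: [0.5074, -0.194, 0.0927]
ee_rot: [3.141, -0.0, 0.002]
force: [-4.4, 2.3, 13.1]
width: 0.735
gripper_force: 20.0
```

```bash
python3 - <<'E'
from h import *
o=arm.observe();print(o["position"],o["force"])
a=snap("side","s3")
C=cv2.resize(a[125:215,240:340],None,fx=6,fy=6,interpolation=cv2.INTER_CUBIC)
cv2.imwrite('pics/c3.png',C[:,:,::-1])
E
```

```text
[ 0.50738355 -0.19404767  0.09272429] [-4.42952703  2.28025634 13.08022103]
```

View pics/c3.png

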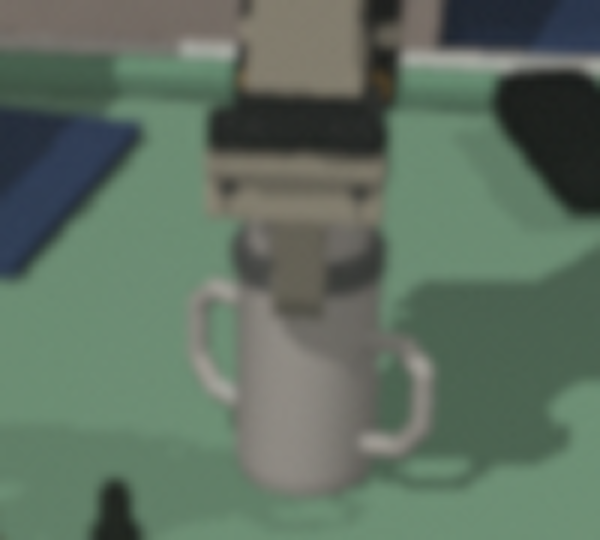

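The lid's rim sits on the cup's mouth with no gap (the joint is at about (290,171) in the side image). TCP z is 0.0927, as predicted, with a firm 13 N stop. Releasing.

Request:
{"fn": "send_rows", "kwargs": {"increments": [[6,[0,0,-0.08],[0,0,0]],[7.6,[0,0,0],[0,0,0]],[9.18,[0,0,0],[0,0,0]],[9.18,[0,0,0],[0,0,0]],[9.18,[0,0,0],[0,0,0]]]}}

```text
clock: 11.65
position: [0.5069, -0.1942, 0.0924]
ee_rot: [3.142, -0.0, -0.0]
force: [-0.6, 0.4, 0.3]
width: 0.991
gripper_force: 0.0
```

Request:
{"fn": "send_rows", "kwargs": {"increments": [[9.18,[0,0,0],[0,0,0]],[9.18,[0,0,0],[0,0,0]],[9.18,[0,0,0],[0,0,0]]]}}

```text
clock: 11.95
position: [0.507, -0.1942, 0.0925]
ee_rot: [3.142, -0.0, 0.0]
force: [0.5, 0.8, 0.5]
width: 1.001
gripper_force: 0.0
```

Request:
{"fn": "send_rows", "kwargs": {"increments": [[9.18,[0,0,-1],[0,0,0]],[9.18,[0,0,-1.2],[0,0,0]],[9.18,[0,0,-1],[0,0,0]],[9.18,[0,0,0],[0,0,0]],[9.18,[0,0,0],[0,0,0]]]}}

```text
clock: 12.45
position: [0.5072, -0.1943, 0.1251]
ee_rot: [3.141, -0.001, 0.002]
force: [0.3, 0.9, 0.4]
width: 1.002
gripper_force: 0.0
```

```bash
python3 - <<'E'
from h import *
print(arm.observe()["position"])
a=snap("side","s4")
C=cv2.resize(a[125:215,240:340],None,fx=6,fy=6,interpolation=cv2.INTER_CUBIC)
cv2.imwrite('pics/c4.png',C[:,:,::-1])
E
```

```text
[ 0.50720843 -0.19425758  0.12507092]
```

View pics/c4.png

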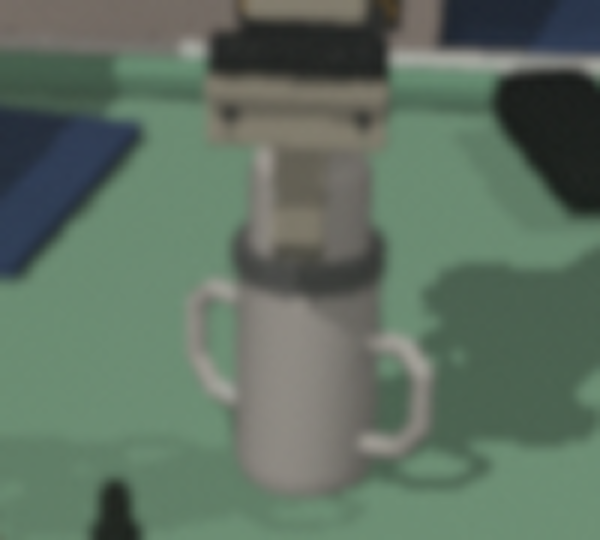

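The lid is seated evenly on the cup (joint at about (291,172)) with the cap still on it, and the fingers straddle the cap. I'll grip the cap and lift slowly.

Request:
{"fn": "send_rows", "kwargs": {"increments": [[7,[0,0,0],[0,0,0]],[6,[0,0,0],[0,0,0]],[5,[0,0,0],[0,0,0]],[5,[0,0,0],[0,0,0]],[5,[0,0,0],[0,0,0]]], "force": 8}}

```text
clock: 13.0
position: [0.5069, -0.1941, 0.1244]
ee_rot: [-3.142, 0.0, 0.0]
force: [-0.1, 0.8, -0.1]
width: 0.614
gripper_force: 0.0
```

Request:
{"fn": "send_rows", "kwargs": {"increments": [[5,[0,0,0],[0,0,0]],[5,[0,0,0],[0,0,0]],[5,[0,0,0],[0,0,0]]]}}

```text
clock: 13.3
position: [0.5069, -0.1941, 0.1245]
ee_rot: [3.142, -0.0, -0.0]
force: [-0.9, 0.0, -0.2]
width: 0.597
gripper_force: 8.0
```

Request:
{"fn": "send_rows", "kwargs": {"increments": [[5,[0,0,-0.3],[0,0,0]],[5,[0,0,-0.5],[0,0,0]],[5,[0,0,-0.7],[0,0,0]],[5,[0,0,-1],[0,0,0]],[5,[0,0,-1],[0,0,0]]]}}

```text
clock: 13.8
position: [0.5071, -0.1942, 0.1606]
ee_rot: [3.141, -0.0, 0.001]
force: [-0.3, -0.3, 0.2]
width: 0.597
gripper_force: 8.0
```

Request:
{"fn": "send_rows", "kwargs": {"increments": [[5,[0,0,-1.5],[0,0,0]],[5,[0,0,-1.5],[0,0,0]],[5,[0,0,-1.5],[0,0,0]],[5,[0,0,-1],[0,0,0]],[5,[0,0,-1],[0,0,0]]]}}

```text
clock: 14.3
position: [0.507, -0.1942, 0.2256]
ee_rot: [3.141, -0.0, 0.001]
force: [-0.4, 0.6, 0.1]
width: 0.6
gripper_force: 8.0
```

Request:
{"fn": "send_rows", "kwargs": {"increments": [[5,[0,0,0],[0,0,0]],[5,[0,0,0],[0,0,0]],[5,[0,0,0],[0,0,0]],[5,[0,0,0],[0,0,0]],[5,[0,0,0],[0,0,0]]]}}

```text
clock: 14.8
position: [0.5067, -0.1941, 0.2241]
ee_rot: [-3.141, 0.0, 0.001]
force: [0.3, -0.4, -0.9]
width: 0.597
gripper_force: 8.0
```

```bash
python3 - <<'E'
from h import *
o=arm.observe();print(o["position"],o["gripper_force"],o["force"])
a=snap("side","s5")
C=cv2.resize(a[95:215,240:340],None,fx=5,fy=5,interpolation=cv2.INTER_CUBIC)
cv2.imwrite('pics/c5.png',C[:,:,::-1])
E
```

```text
[ 0.50674087 -0.19406662  0.22405463] 7.999959210574161 [ 0.26519934 -0.37468232 -0.86315267]
```

View pics/c5.png

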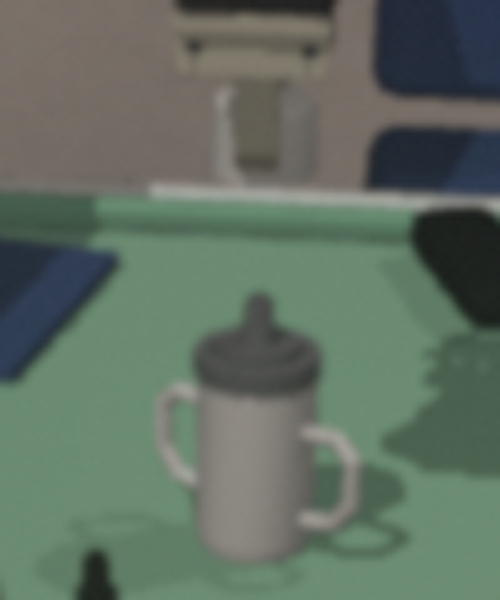

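The cap is held about 10 cm above the lid, at about (293,122) in the side image. The lid is seated, with the spout bare at about (292,155), and the cup is upright where it was. Handing in.

```bash
python3 -c "
from cell import arm
print(arm.sign_off())"
```

```text
the job is handed in; nothing more can be done
None
```

The lid is fully home in the cup, the gripper is holding the dust cap still about 10 cm above it, and the job was handed in at about 15 s on the robot's clock; the hand-in returned no verdict.

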